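Fit the stop plunger and hold the music box lid at 70 degrees

TASK

Lift the round-headed brass stop plunger out of the wooden parts block, slide it all the way down into the flared brass guide tube inside the open music box and let go of it. Then take hold of the open lid, swing it down until it stands 70 degrees open (measured from closed) and finish while still holding it there with the gripper, so that I can set the plunger against the lid's strike pad: the lid's stay is off, so it would fall shut if let go. Never let the lid drop, and leave all the other parts where they are.

Things in the scene. Friction and masses are not known exactly. Their poses are not given: they have to be found in the camera images.
- plunger: Stop plunger, loose, about 90 g, brass, upright in any one of the block's three holes: round shaft 10 mm in diameter, 60 mm long (lowest 2 mm narrowed to 7 mm), and on top a solid round head 18 mm in diameter, 25 mm tall, rims rounded; 85 mm tall in all. Origin: centre of the shaft's lower end; z up along the shaft. The head's middle is 72 mm above the origin.
- arbor: Bystander in another hole of the block: same brass shaft, but with a square head 13 mm wide and 28 mm tall (88 mm tall in all). Origin at its lower end.
- spindle: Bystander in another hole of the block: plain brass shaft 10 mm in diameter and 90 mm tall with a thin disc flange 24 mm in diameter, 58 to 62 mm above its lower end (the origin).
- block: Parts block of pale wood, fixed, 170 x 50 x 45 mm, with three upright holes 12 mm wide and 35 mm deep along its length (at block x = -55, 0, 55 mm). Origin: centre of its underside; y is its short side. Parts standing in it rest 10 mm above the table.
- box: Table music box, fixed: open dark wooden case 190 mm deep (x), 280 mm wide (y), 120 mm tall, walls 10 mm. Origin: centre of its underside; +x points to the hinge side, away from the robot; z up. The musical movement in its left (+y) half stays below 70 mm; the guide tube stands in the right half.
- tube_mouth (a point): Centre of the flared mouth of the upright brass guide tube, 85 mm above the table (35 mm below the case's rim), at box x = -10, y = -50 mm; axes as the box. Bore 13 mm, flaring to 20 mm over the top 7 mm; outside 20 mm, at the mouth 27 mm. Nothing else near it is as high as the mouth but the case walls, 75 mm away or more.
- tube_bottom (a point): Centre of the guide tube's floor, 40 mm above the table, 45 mm below the mouth; axes as the box, z up. Fully home, the plunger's origin rests here and its head stands from 100 to 125 mm above the table (15 mm clear of the mouth, 5 mm proud of the rim).
- lid (a joint): Angle of the lid in rad: 0 closed, 1.22 = 70 degrees open, 1.6 to 1.7 at the start; 1.7 is its stop, where it leans slightly back. The hinge has little friction: below 1.5 rad the lid falls shut if let go. 0.42 kg, give or take a quarter.
- lid_hinge (a point): Middle of the lid's hinge axis, at the top of the case's back wall, 120 mm above the table; axes as the box (y along the hinge).
- lid_edge (a point): Middle of the lid's free edge, half way through its thickness. Flat dark wooden panel, 190 mm from hinge to free edge, 280 mm wide, 12 mm thick; its inner face passes through the hinge axis. Axes of the lid: x from free edge to hinge, y along the hinge, z out of its outer face (as the box's when closed). Both faces may be pinched near this edge.
- barrel: Bystander: tarnished brass mainspring barrel, 51 mm in diameter, 26 mm tall with its arbor. Origin: centre of its underside.
- key: Bystander: blued steel winding key lying flat, 76 mm long, 10 mm high. Origin near its middle, underside.
- spacer_a: Bystander: bone spacer ring 26 mm in diameter, 9 mm high. Origin: centre of its underside.
- spacer_b: Bystander: second bone spacer ring, the same.
- canister: Bystander: squat amber glass canister with a ridged aluminium cap, 63 mm in diameter, 48 mm tall. Origin: centre of its underside.
- stay: Bystander: the lid's brass stay, a flat strip 106 x 16 x 4 mm lying on the table. Origin: its middle, underside.
- screwdriver: Bystander: screwdriver 160 mm long lying on the table. Origin at its middle.

How it is judged:
By the outcome, as a careful person would: the job done as asked, in the order asked, and still so for the second after the job is handed in, while the arm keeps its last pose, push and grip.
It also fails if it takes over 51 s, if anything falls off the work surface, if the arm or the gripper's body presses on something with over 40 N, if the wrist force passes 120 N, or if a joint passes its speed limit or range.

ROBOT

A 6-joint arm with a two-finger parallel gripper is mounted at the origin on the work surface. World frame = base frame: x ahead of the robot, y to its left, z up, the work surface at z = 0. Lengths are in m, angles in rad, forces in N, time in s.
With the tool pointing down it reaches from about 0.35 to 0.85 m from the base axis. Payload 8.1 kg.
Tool frame: the origin (TCP) lies at the centre of the arm's flange, where the gripper is bolted on; the fingertips stand 186 mm ahead of it and the grasp point (between the pads) lies 167 mm ahead of it; z points along the fingers, y is the line along which they close (so a half turn about z gives the same grasp; the last joint's range is limited). The gripper opens to 93 mm and grips with 3 to 60 N. Pads are 15 mm wide; open, the fingers measure 128 mm over their backs; the gripper's body (75 mm by 188 mm) begins 65 mm behind the grasp point.
Start: joints at [-1.283, 0.13, 1.488, -0, 1.523, -0.085], TCP at [0.219, -0.559, 0.405] pointing down, gripper open.
Joint ranges: [-2.96, 2.96], [-0.89, 2.26], [0.02, 2.5], [-1.34, 4.48], [0, 2.73], [-2.66, 2.66]. Speed limits (rad/s): [2.39, 2.39, 2.79, 3.14, 3.14, 3.14].

INTERFACE

Orientations are given as a rotation vector (axis times angle).
In Python, from plant import read_state, read_camera, camera_params, robot gives the robot as it stands.
- The arm moves only by the tool carry_out, never from a script. Its argument "targets" is a list of rows, each an object of numbers: "hand": the opening in per cent of the stroke, from 0 (shut) to 100 (fully open); "x", "y", "z": the shift along the tool's x, y, z in m; "ax", "ay", "az": the turn, a rotation vector about the tool's x, y, z in rad. In form: [{"hand": .., "x": .., "y": .., "z": .., "ax": .., "ay": .., "az": ..}, ...]. A call has 1 to 8 rows; each row is the pose to reach, as a shift and turn from the pose commanded when the call began, along the tool's axes at that moment; what a row does not reach only later rows make up. A row lasts 1/8 s, in which the tool goes at most 62.5 mm and 10.7 degrees, less where a joint would pass 70% of its speed; a pose out of reach is approached as far as the arm can. A call with a gripper value outside its range is refused whole. The fingers move at their own pace and stop on an object; "newtons" is the grip in N (left out, the last holds). Time passes only in rows, so rows that repeat a pose let the fingers close. It gives the time, the measured TCP pose, the force, the opening and the grip force at its end, in the units of the state.
- read_state(): the state, without advancing time (a new reading comes with each control period).
- read_camera(name): name is "scene" or "side" or "wrist"; returns (picture, depth): 420x560x3 uint8, blue, green, red; 420x560 float32, m along the optical axis (not along the pixel's ray), 0 where there is no reading.
- camera_params(name): a dict with "fx", "fy", "cx", "cy" (pixels), "position" and "rotation" of the camera in the world. Camera axes: x right, y up, looking along -z (the intrinsics and any distortion apply to the point x, -y, -z); pixel columns grow to the right and rows downward; lengths in m; the calibration is good to about 2 mm. The wrist camera is an equidistant fisheye: a pixel r from the principal point sees the ray r / f radians off the axis. A picture is of the moment at which its call begins: read the wrist's pose just before it. camera_params takes no time and is no camera call; for the wrist camera it gives the pose at the moment of the call.
- robot.close_job(): hands the job in; it is judged then, once.
The state is a dict: "t": time; "q": joint angles; "dq": joint speeds; "joint_torque": joint torques, N m; "tool_pos": TCP position; "orientation": TCP orientation; "force": force on the tool from outside, world axes, zero at the start; "wrist_torque": the same for the moment, N m; "opening": finger opening in m; "gripper_force": force on a finger pad.
Only numpy, scipy, OpenCV 4.12 (cv2) and the standard library are available. Lean on these libraries where they do the work, as an engineer would, in place of code of your own. Each camera call takes 0.05 s, during which the arm holds its last target. There are 200 camera calls.

## Working session

There is one attempt and no reset: what is moved stays moved. The work goes in short steps, Python scripts to look and compute and a tool call to move; the robot and the scene stay as the last step left them, time stands still between calls to the robot, and variables do not carry over. Pictures are saved under pics/ and viewed, at most 10 in all, crops included, and the job is handed in when it is done.

Besides the shell and the picture viewer there is one more tool, called after ">>>" by a JSON object that holds its "method" and its "body", one argument or row to a line. carry_out: Moves the arm, as the interface text tells. Its arguments: {"type":"object","properties":{"targets":{"type":"array","items":{"type":"object","properties":{"hand":{"type":"number"},"x":{"type":"number"},"y":{"type":"number"},"z":{"type":"number"},"ax":{"type":"number"},"ay":{"type":"number"},"az":{"type":"number"}}}},"newtons":{"type":"number"}},"required":["targets"]}

```bash
mkdir -p pics; ls; cat > h.py <<'E'
import numpy as np, cv2
from scipy.spatial.transform import Rotation as R
from plant import read_state, read_camera, camera_params, robot
def cloud(name):
    c=camera_params(name); im,d=read_camera(name)
    v,u=np.mgrid[:im.shape[0],:im.shape[1]]
    a=(u-c['cx'])/c['fx']; b=(v-c['cy'])/c['fy']
    if name=='wrist':
        r=np.hypot(a,b); s=np.where(r>1e-9,np.tan(np.minimum(r,1.5))/np.maximum(r,1e-9),1); a=a*s;b=b*s
    P=np.stack([a*d,-b*d,-d],-1)
    Rm=np.array(c['rotation']); Rm=Rm if Rm.shape==(3,3) else R.from_rotvec(Rm).as_matrix()
    W=P@Rm.T+np.array(c['position']); W[d<=0]=np.nan
    return im,d,W
def rel(p,rv=None):
    "shift (and turn) in tool axes from current measured TCP to world p, rotvec rv"
    s=read_state(); T=R.from_rotvec(s['orientation'])
    return T.inv().apply(np.array(p)-s['tool_pos']), None if rv is None else (T.inv()*R.from_rotvec(rv)).as_rotvec()
E
python3 - <<'E'
from h import *
s=read_state(); print(s); print(R.from_rotvec(s['orientation']).as_matrix().round(3))
for n in ['scene','side']:
    print(n,camera_params(n))
    im,d,W=cloud(n); cv2.imwrite(f'pics/{n}0.png',im); np.savez(f'{n}0.npz',im=im,d=d,W=W)
E
```

```text
pics
{'t': 0.0, 'q': array([-1.28336467e+00,  1.31164985e-01,  1.48925779e+00, -3.05800788e-05,
        1.52301411e+00, -8.53977217e-02]), 'dq': array([-0.0018835 ,  0.00068318, -0.00052107, -0.00163822, -0.00150187,
       -0.00020123]), 'joint_torque': array([ 2.08806217e-03, -5.59853625e+01, -4.91752732e+01,  7.70038459e-02,
        3.56747839e-02, -1.77920301e-04]), 'tool_pos': array([ 0.21850322, -0.55855549,  0.40369666]), 'orientation': array([-3.08536422e+00, -5.81915847e-01,  3.39675319e-04]), 'force': array([0.3042999 , 0.64367692, 0.30804309]), 'wrist_torque': array([0.01542031, 0.04980578, 0.01342036]), 'gripper_force': 0.0, 'opening': 0.09302222665599712}
[[ 0.931  0.364 -0.001]
 [ 0.364 -0.931  0.002]
 [ 0.    -0.002 -1.   ]]
scene {'fx': 517.1006870160685, 'fy': 517.1006870160685, 'cx': 278.1692170394014, 'cy': 204.1730134028584, 'position': array([ 1.3171969 , -0.57977487,  1.24774004]), 'rotation': array([0.60969797, 0.33094319, 0.90591092])}
side {'fx': 466.360717744636, 'fy': 466.360717744636, 'cx': 274.37778716350766, 'cy': 213.55292211338866, 'position': array([0.49980552, 0.88155905, 0.80788135]), 'rotation': array([ 0.05996393, -1.3868241 , -2.72960988])}
```

View pics/scene0.png

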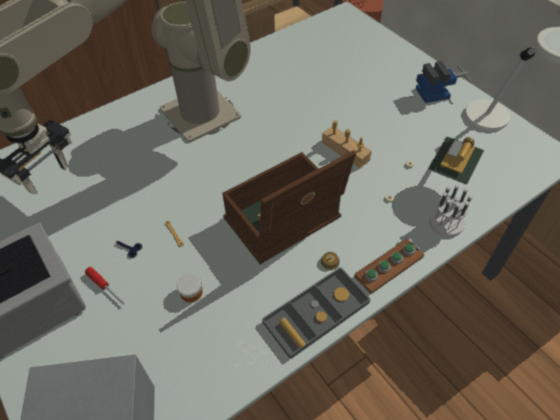

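View pics/side0.png

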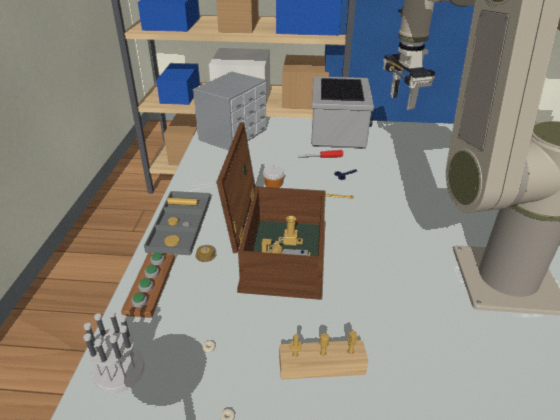

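The scene view has the box at (285,205) with its lid up, and the block at (346,145). The side view has the block at (322,358) with heads at (296,343), (324,343) and (352,340), and the box interior at (285,240). Next I'll zoom in and measure.

```bash
python3 - <<'E'
from h import *
a=np.load('side0.npz');b=np.load('scene0.npz')
c1=cv2.resize(a['im'][325:385,270:375],None,fx=5,fy=5,interpolation=cv2.INTER_CUBIC)
c2=cv2.resize(b['im'][112:172,310:380],None,fx=4.99,fy=5,interpolation=cv2.INTER_CUBIC)[:, :270]
cv2.imwrite('pics/c.png',np.hstack([c1,c2]))
for n,f in(('side',a),('scene',b)):
    W=f['W']; z=W[...,2]
    ok=(W[...,0]>0.2)&(W[...,0]<0.95)&(W[...,1]>0.15)&(W[...,1]<0.6)
    m=ok&(abs(z-.045)<.004); p=W[m][:,:2].astype(np.float32)
    if n=='side': roi=np.zeros_like(m); roi[330:385,270:375]=1
    else: roi=np.zeros_like(m); roi[112:172,315:380]=1
    q=W[m&roi][:,:2].astype(np.float32); print(n,'block',len(q),cv2.minAreaRect(q))
    for lo,hi in((.06,.075),(.075,.1)):
        mm=roi&(z>lo)&(z<hi)
        k,l,st,cc=cv2.connectedComponentsWithStats(mm.astype(np.uint8))
        for i in range(1,k):
            if st[i,4]>3: print(lo,cc[i].round(),st[i,4],np.median(W[l==i],0).round(4),np.ptp(W[l==i],0).round(3))
    m=(abs(z-.12)<.004)&(W[...,0]>.2)&(W[...,0]<1)&(abs(W[...,1])<.4)
    k,l,st,cc=cv2.connectedComponentsWithStats(m.astype(np.uint8))
    q=W[m][:,:2].astype(np.float32);print('rim',len(q),cv2.minAreaRect(q),q.min(0),q.max(0))
    m=(z>.15)&(z<.33)&(W[...,0]>.3)&(W[...,0]<1)&(abs(W[...,1])<.4)
    q=W[m]; c0=np.median(q,0); q=q[np.linalg.norm(q-c0,axis=1)<.25]; c0=q.mean(0); n_=np.linalg.svd(q-c0,full_matrices=False)[2][2]; print('lid',len(q),c0,n_,q.min(0),q.max(0))
E
```

```text
side block 1660 ((0.45515891909599304, 0.2938576340675354), (0.17018134891986847, 0.05430193990468979), 8.476396560668945)
0.06 [295. 346.] 75 [0.5084 0.3057 0.0715] [0.022 0.02  0.007]
0.06 [351. 345.] 30 [0.4018 0.2891 0.0684] [0.015 0.009 0.014]
0.06 [323. 347.] 20 [0.4564 0.2992 0.0683] [0.013 0.007 0.015]
0.075 [352. 337.] 101 [0.4015 0.2886 0.0903] [0.017 0.017 0.024]
0.075 [324. 339.] 107 [0.4558 0.2986 0.0917] [0.016 0.018 0.022]
0.075 [296. 340.] 55 [0.5091 0.3048 0.0892] [0.01  0.009 0.025]
rim 1278 ((0.6279796361923218, 0.11534202098846436), (0.6841659545898438, 0.2870557904243469), 64.0351791381836) [ 0.4560321  -0.18339887] [0.89823544 0.3799041 ]
lid 2546 [ 0.66591354 -0.00940768  0.24093784] [-0.98878239  0.03168476  0.14596388] [ 0.64946873 -0.18415374  0.15009552] [0.68742408 0.10255848 0.30972204]
scene block 434 ((0.45580780506134033, 0.2903056740760803), (0.1741524189710617, 0.05797130987048149), 7.798241138458252)
0.06 [334. 129.] 9 [0.403  0.2782 0.0686] [0.012 0.007 0.014]
0.06 [347. 138.] 8 [0.4592 0.2875 0.0671] [0.008 0.008 0.012]
0.06 [360. 145.] 27 [0.5113 0.2953 0.0715] [0.02  0.023 0.015]
0.075 [335. 124.] 33 [0.4033 0.2797 0.0911] [0.018 0.02  0.022]
0.075 [348. 133.] 41 [0.4579 0.2874 0.0897] [0.018 0.018 0.024]
0.075 [361. 142.] 17 [0.5121 0.2952 0.0866] [0.009 0.011 0.023]
rim 656 ((0.6300572752952576, 0.11085256934165955), (0.6745471358299255, 0.2936788499355316), 64.29566192626953) [ 0.45291156 -0.18380994] [0.8991718 0.3735005]
lid 3230 [ 0.67452118 -0.05271092  0.24323642] [ 0.99392031 -0.02380201 -0.10749828] [ 0.65226019 -0.18473088  0.15009875] [0.68875753 0.09730753 0.31328245]
```

View pics/c.png

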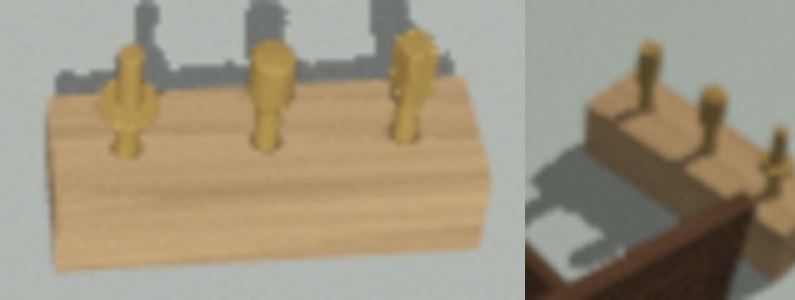

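The plunger (round head) is in the middle hole. Its head reads about (0.457, 0.293), which matches the block's centre and the expected heights. Now I'll fit the box and lid.

```bash
python3 - <<'E'
from h import *
for n in('side','scene'):
    W=np.load(n+'0.npz')['W']; z=W[...,2]
    reg=(W[...,0]>.42)&(W[...,0]<.72)&(W[...,1]>-.24)&(W[...,1]<.16)
    m=reg&(abs(z-.12)<.003)
    q=W[m][:,:2]
    print(n,len(q),cv2.minAreaRect(q.astype(np.float32)), np.percentile(q,[1,99],axis=0).round(4).tolist())
    x,y=q.T
    # edges: front wall (low x), left/right walls
    f=q[(x<.505)&(y>-.14)&(y<.06)]; 
    if len(f)>20: print('front',len(f),np.polyfit(f[:,1],f[:,0],1),np.percentile(f[:,0],[2,98]))
    for lo,hi in((.07,.16),(-.24,-.15)):
        f=q[(x>.52)&(x<.63)&(y>lo)&(y<hi)]
        if len(f)>10: print('sidewall',len(f),np.polyfit(f[:,0],f[:,1],1),np.percentile(f[:,1],[2,98]))
    # lid plane
    m=reg&(z>.17)&(z<.29)&(W[...,0]>.62); q=W[m]
    for _ in range(4):
        c=q.mean(0); nn=np.linalg.svd(q-c,full_matrices=False)[2][2]; q=q[abs((q-c)@nn)<.006]
    nn*=np.sign(nn[0]); print('lid',len(q),c.round(4),nn.round(4),'ang',np.degrees(np.arctan2(nn[0],nn[2])),'yaw',np.degrees(np.arctan2(nn[1],nn[0])))
    m=reg&(W[...,0]>.62)&(z>.2);print('top',np.percentile(z[m],[99,99.8]), np.percentile(W[m][:,1],[.5,99.5]))
    # tube mouth
    m=reg&(abs(z-.085)<.004)&(W[...,0]<.62)&(W[...,0]>.5)&(W[...,1]<0)&(W[...,1]>-.15); 
    print('mouth',m.sum(),W[m].mean(0) if m.any() else '',np.ptp(W[m],0) if m.any() else '', np.argwhere(m).mean(0))
E
```

```text
side 1051 ((0.5575413703918457, -0.039080917835235596), (0.28625625371932983, 0.19958557188510895), 88.28963470458984) [[0.4586, -0.1797], [0.6505, 0.1035]]
front 190 [0.0183589  0.46413741] [0.45856147 0.46978685]
sidewall 190 [-0.02667582  0.11239907] [0.09007754 0.10344502]
sidewall 109 [-0.01370195 -0.1646587 ] [-0.18119622 -0.16607491]
lid 1606 [ 0.6634 -0.014   0.2318] [ 0.9912 -0.0268 -0.1294] ang 97.43587979922475 yaw -1.5481704346855771
top [0.30877142 0.30942366] [-0.17826013  0.10085103]
mouth 35 [ 0.54251474 -0.08884096  0.08338762] [0.02375262 0.02933506 0.00577824] [218.54285714 290.71428571]
scene 507 ((0.5582339763641357, -0.04108050465583801), (0.2819737195968628, 0.20482562482357025), 88.68029022216797) [[0.4557, -0.1822], [0.6616, 0.1001]]
front 178 [0.02156894 0.46464155] [0.4559403  0.47111063]
sidewall 23 [-0.00408309  0.09539423] [0.08768073 0.09940339]
sidewall 92 [-0.02015431 -0.16528657] [-0.18235909 -0.17071293]
lid 2104 [ 0.6741 -0.0515  0.2326] [ 0.9915 -0.0221 -0.1283] ang 97.37083585173164 yaw -1.2797439840838154
top [0.31093292 0.31263731] [-0.18395709  0.09423933]
mouth 0   [nan nan]<stdin>:23: RuntimeWarning: Mean of empty slice.
  ret = um.true_divide(
```

>>> {"method": "carry_out", "body": {
  "targets": [
    {"hand": 100, "x": 0.35, "y": -0.35, "z": 0, "az": 0.2},
    {"hand": 100, "x": 0.35, "y": -0.35, "z": 0, "az": 0.37},
    {"hand": 100, "x": 0.35, "y": -0.35, "z": 0, "az": 0.37},
    {"hand": 100, "x": 0.35, "y": -0.35, "z": 0, "az": 0.37},
    {"hand": 100, "x": 0.35, "y": -0.35, "z": 0, "az": 0.37},
    {"hand": 100, "x": 0.35, "y": -0.35, "z": 0, "az": 0.37},
    {"hand": 100, "x": 0.35, "y": -0.35, "z": 0, "az": 0.37},
    {"hand": 100, "x": 0.35, "y": -0.35, "z": 0, "az": 0.37}
  ]
}}

```text
schema error: expected keys hand, x, y, z, ax, ay, az
```

>>> {"method": "carry_out", "body": {
  "targets": [
    {"hand": 100, "x": 0.35, "y": -0.35, "z": 0, "ax": 0, "ay": 0, "az": 0.4},
    {"hand": 100, "x": 0.35, "y": -0.35, "z": 0, "ax": 0, "ay": 0, "az": 0.4},
    {"hand": 100, "x": 0.35, "y": -0.35, "z": 0, "ax": 0, "ay": 0, "az": 0.4},
    {"hand": 100, "x": 0.35, "y": -0.35, "z": 0, "ax": 0, "ay": 0, "az": 0.4},
    {"hand": 100, "x": 0.35, "y": -0.35, "z": 0, "ax": 0, "ay": 0, "az": 0.4},
    {"hand": 100, "x": 0.35, "y": -0.35, "z": 0, "ax": 0, "ay": 0, "az": 0.4},
    {"hand": 100, "x": 0.35, "y": -0.35, "z": 0, "ax": 0, "ay": 0, "az": 0.4},
    {"hand": 100, "x": 0.35, "y": -0.35, "z": 0, "ax": 0, "ay": 0, "az": 0.4}
  ]
}}

```text
t: 1.1
tool_pos: [0.4173, -0.1032, 0.4046]
orientation: [3.141, -0.042, 0.0]
force: [1.0, -0.7, 0.3]
opening: 0.0928
gripper_force: 0.0
```

```bash
python3 - <<'E'
from h import *
im,d,W=cloud('wrist'); s=read_state(); print(s['t'],s['tool_pos'],R.from_rotvec(s['orientation']).as_matrix().round(3).tolist()); print(rel([.457,.2925,.40]))
print({k:v for k,v in camera_params('wrist').items()})
cv2.imwrite('pics/w1.png',im); np.savez('w1.npz',W=W,d=d,im=im)
E
```

```text
1.15 [ 0.41896439 -0.09802018  0.40458508] [[1.0, -0.023, 0.001], [-0.023, -1.0, 0.004], [0.001, -0.004, -1.0]]
(array([ 0.02912744, -0.39126403,  0.00614799]), None)
{'fx': 325.19226210127806, 'fy': 325.19226210127806, 'cx': 278.1373613446142, 'cy': 208.18535244349442, 'position': array([ 0.49749306, -0.09983951,  0.38436735]), 'rotation': array([-0.21859073,  0.23017396, -1.5817237 ])}
```

View pics/w1.png

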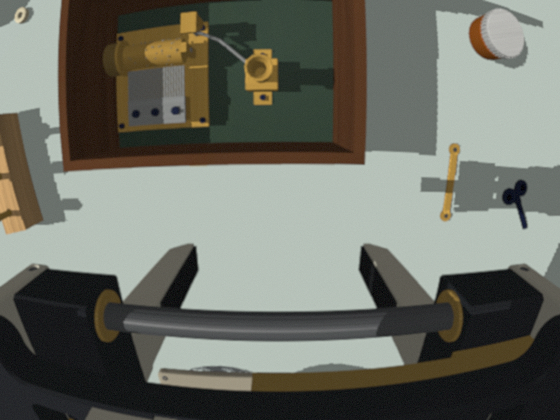

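The wrist view shows the box from above with the tube mouth at pixel (261,68). Next I'll measure the mouth and move over to the plunger.

```bash
python3 - <<'E'
from h import *
f=np.load('w1.npz');W=f['W'];z=W[...,2]
m=np.zeros(z.shape,bool);m[45:95,240:285]=1
for a in(.083,.0845):
    q=W[m&(z>a)&(z<.1)];print(len(q),np.median(q,0),q.min(0),q.max(0), cv2.minEnclosingCircle(q[:,:2].astype(np.float32)))
q=W[(abs(z-.12)<.003)][:,:2];q=q[(q[:,0]<.7)];print(cv2.minAreaRect(q.astype(np.float32)),q.min(0),q.max(0))
E
```

```text
249 [ 0.540798   -0.08900635  0.08432931] [ 0.52863343 -0.10118475  0.08304959] [ 0.55340963 -0.07580998  0.08698276] ((0.5413044691085815, -0.08854939788579941), 0.01335405558347702)
98 [ 0.54060548 -0.08671926  0.08497647] [ 0.52863343 -0.10115542  0.08452921] [ 0.55338184 -0.07580998  0.08698276] ((0.54105544090271, -0.0886412262916565), 0.013116778805851936)
((0.5426190495491028, -0.038380250334739685), (0.28202033042907715, 0.17156881093978882), 88.51410675048828) [ 0.45450044 -0.18013559] [0.63201532 0.10396085]
```

>>> {"method": "carry_out", "body": {
  "targets": [
    {"hand": 100, "x": 0.03, "y": -0.391, "z": 0.03, "ax": 0, "ay": 0, "az": 0},
    {"hand": 100, "x": 0.03, "y": -0.391, "z": 0.03, "ax": 0, "ay": 0, "az": 0},
    {"hand": 100, "x": 0.03, "y": -0.391, "z": 0.03, "ax": 0, "ay": 0, "az": 0},
    {"hand": 100, "x": 0.03, "y": -0.391, "z": 0.03, "ax": 0, "ay": 0, "az": 0},
    {"hand": 100, "x": 0.03, "y": -0.391, "z": 0.03, "ax": 0, "ay": 0, "az": 0},
    {"hand": 100, "x": 0.03, "y": -0.391, "z": 0.03, "ax": 0, "ay": 0, "az": 0},
    {"hand": 100, "x": 0.03, "y": -0.391, "z": 0.03, "ax": 0, "ay": 0, "az": 0},
    {"hand": 100, "x": 0.03, "y": -0.391, "z": 0.03, "ax": 0, "ay": 0, "az": 0}
  ]
}}

```text
t: 2.15
tool_pos: [0.4575, 0.2852, 0.374]
orientation: [3.14, -0.04, -0.002]
force: [0.1, -1.2, -0.2]
opening: 0.0931
gripper_force: 0.0
```

>>> {"method": "carry_out", "body": {
  "targets": [
    {"hand": 100, "x": 0, "y": 0, "z": 0, "ax": 0, "ay": 0, "az": 0}
  ]
}}

```text
t: 2.28
tool_pos: [0.4578, 0.2834, 0.3747]
orientation: [3.141, -0.044, -0.0]
force: [-0.6, -0.3, -0.3]
opening: 0.0932
gripper_force: 0.0
```

```bash
python3 - <<'E'
from h import *
im,d,W=cloud('wrist'); s=read_state(); print(s['t'],s['tool_pos'],s['orientation'])
cv2.imwrite('pics/w2.png',im); np.savez('w2.npz',W=W,d=d,im=im)
z=W[...,2]; m=(z>.072)&(z<.11)&(np.hypot(W[...,0]-.457,W[...,1]-.2925)<.1)
k,l,st,cc=cv2.connectedComponentsWithStats(m.astype(np.uint8))
for i in range(1,k):
    if st[i,4]>15:
        q=W[l==i];print(cc[i].round(),st[i,4],np.median(q,0).round(4),q.min(0).round(4),q.max(0).round(4)); t=q[q[:,2]>.0915]
        if len(t)>5: print('top',len(t),t.mean(0).round(4),cv2.minEnclosingCircle(t[:,:2].astype(np.float32)))
E
```

```text
2.325 [0.45790409 0.2832612  0.37483827] [ 3.14086360e+00 -4.51323801e-02  6.36927723e-05]
[254. 148.] 240 [0.5104 0.3008 0.0921] [0.4976 0.295  0.072 ] [0.5195 0.3123 0.1017]
top 122 [0.5091 0.301  0.0992] ((0.5088469386100769, 0.30120980739593506), 0.004896724130958319)
[266. 143.] 18 [0.5118 0.2925 0.0725] [0.5087 0.2904 0.0721] [0.5158 0.2948 0.0729]
[267. 211.] 435 [0.4571 0.2925 0.0941] [0.4453 0.2842 0.0725] [0.4632 0.3012 0.0963]
top 321 [0.4549 0.2928 0.0944] ((0.45424866676330566, 0.2931199073791504), 0.009074009954929352)
[278. 268.] 404 [0.4036 0.2848 0.0955] [0.3925 0.2764 0.0721] [0.4087 0.2931 0.0997]
top 240 [0.4014 0.2847 0.097 ] ((0.4005439579486847, 0.28473755717277527), 0.00862345565110445)
```

View pics/w2.png

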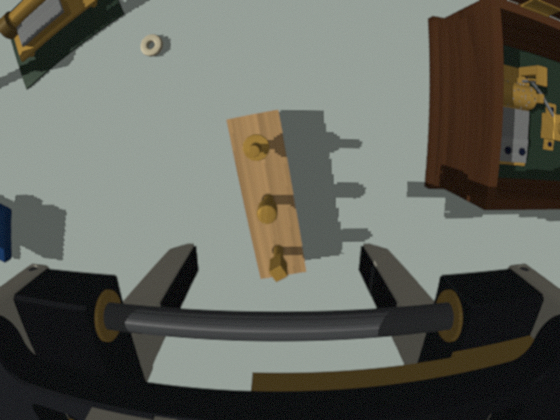

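The wrist view shows the block, with the round head at (267,211), the flange at (256,147) and the square head at (278,268). I'll align and descend.

>>> {"method": "carry_out", "body": {
  "targets": [
    {"hand": 100, "x": -0.002, "y": -0.009, "z": 0.03, "ax": 0, "ay": 0, "az": 0},
    {"hand": 100, "x": -0.002, "y": -0.009, "z": 0.06, "ax": 0, "ay": 0, "az": 0},
    {"hand": 100, "x": -0.002, "y": -0.009, "z": 0.09, "ax": 0, "ay": 0, "az": 0},
    {"hand": 100, "x": -0.002, "y": -0.009, "z": 0.11, "ax": 0, "ay": 0, "az": 0},
    {"hand": 100, "x": -0.002, "y": -0.009, "z": 0.126, "ax": 0, "ay": 0, "az": 0},
    {"hand": 100, "x": -0.002, "y": -0.009, "z": 0.126, "ax": 0, "ay": 0, "az": 0},
    {"hand": 100, "x": -0.002, "y": -0.009, "z": 0.126, "ax": 0, "ay": 0, "az": 0}
  ]
}}

```text
t: 3.2
tool_pos: [0.4564, 0.2936, 0.2498]
orientation: [-3.141, 0.044, -0.002]
force: [1.2, 0.3, -0.9]
opening: 0.0929
gripper_force: 0.0
```

```bash
python3 - <<'E'
from h import *
s=read_state(); print(s['t'],s['tool_pos'],R.from_rotvec(s['orientation']).as_matrix().round(4),s['force'],s['q']); print(rel([.456,.2925,.249]))
E
```

```text
3.2 [0.45642394 0.29360264 0.24979827] [[ 9.996e-01 -2.770e-02  1.300e-03]
 [-2.770e-02 -9.996e-01  6.000e-04]
 [ 1.300e-03 -7.000e-04 -1.000e+00]] [ 1.23203794  0.29810634 -0.8882413 ] [ 4.77153295e-01  1.07119683e-01  1.80627989e+00 -2.65724536e-05
  1.22675528e+00  2.07570815e+00]
(array([-0.00039419,  0.00111452,  0.00079702]), None)
```

>>> {"method": "carry_out", "body": {
  "newtons": 10,
  "targets": [
    {"hand": 0, "x": 0, "y": 0.001, "z": 0.001, "ax": 0, "ay": 0, "az": 0},
    {"hand": 0, "x": 0, "y": 0.001, "z": 0.001, "ax": 0, "ay": 0, "az": 0},
    {"hand": 0, "x": 0, "y": 0.001, "z": 0.001, "ax": 0, "ay": 0, "az": 0},
    {"hand": 0, "x": 0, "y": 0.001, "z": 0.001, "ax": 0, "ay": 0, "az": 0},
    {"hand": 0, "x": 0, "y": 0.001, "z": 0.001, "ax": 0, "ay": 0, "az": 0},
    {"hand": 0, "x": 0, "y": 0.001, "z": 0.001, "ax": 0, "ay": 0, "az": 0},
    {"hand": 0, "x": 0, "y": 0.001, "z": 0.001, "ax": 0, "ay": 0, "az": 0},
    {"hand": 0, "x": 0, "y": 0.001, "z": 0.001, "ax": 0, "ay": 0, "az": 0}
  ]
}}

```text
t: 4.2
tool_pos: [0.4559, 0.2927, 0.2477]
orientation: [3.141, -0.043, -0.0]
force: [1.1, 0.5, 0.6]
opening: 0.0176
gripper_force: 10.0
```

>>> {"method": "carry_out", "body": {
  "newtons": 30,
  "targets": [
    {"hand": 0, "x": 0, "y": 0, "z": 0, "ax": 0, "ay": 0, "az": 0},
    {"hand": 0, "x": 0, "y": 0, "z": 0, "ax": 0, "ay": 0, "az": 0}
  ]
}}

```text
t: 4.45
tool_pos: [0.4559, 0.2927, 0.2477]
orientation: [-3.141, 0.043, 0.0]
force: [-0.3, 0.4, -1.1]
opening: 0.0174
gripper_force: 30.0
```

```bash
python3 - <<'E'
from h import *
s=read_state(); print(s['t'],s['tool_pos'],s['force'],s['opening'],s['gripper_force'],s['wrist_torque'])
E
```

```text
4.45 [0.45587815 0.29274473 0.24773063] [-0.31246452  0.42426457 -1.12666045] 0.01744363359390643 30.00003844499588 [0.03996503 0.02883196 0.01699686]
```

>>> {"method": "carry_out", "body": {
  "targets": [
    {"hand": 0, "x": 0, "y": 0, "z": -0.01, "ax": 0, "ay": 0, "az": 0},
    {"hand": 0, "x": 0, "y": 0, "z": -0.025, "ax": 0, "ay": 0, "az": 0},
    {"hand": 0, "x": 0, "y": 0, "z": -0.045, "ax": 0, "ay": 0, "az": 0},
    {"hand": 0, "x": 0, "y": 0, "z": -0.07, "ax": 0, "ay": 0, "az": 0},
    {"hand": 0, "x": 0, "y": 0, "z": -0.1, "ax": 0, "ay": 0, "az": 0},
    {"hand": 0, "x": 0, "y": 0, "z": -0.13, "ax": 0, "ay": 0, "az": 0},
    {"hand": 0, "x": 0, "y": 0, "z": -0.155, "ax": 0, "ay": 0, "az": 0},
    {"hand": 0, "x": 0, "y": 0, "z": -0.155, "ax": 0, "ay": 0, "az": 0}
  ]
}}

```text
t: 5.45
tool_pos: [0.4564, 0.293, 0.4064]
orientation: [-3.138, 0.043, -0.008]
force: [0.3, 0.3, -1.6]
opening: 0.0173
gripper_force: 30.0
```

```bash
python3 - <<'E'
from h import *
s=read_state(); print(s['t'],s['tool_pos'],s['force'],s['opening'],s['gripper_force'])
# plunger->mouth displacement: mean of wrist and fixed cameras
print(rel(np.array([.4559+.088,.2927-.382,.4027])))
im,d,W=cloud('wrist'); cv2.imwrite('pics/w3.png',im)
E
```

```text
5.45 [0.45644419 0.2930325  0.40641317] [ 0.31266915  0.3151594  -1.57302666] 0.017266740721728024 29.999729990959167
(array([0.09780884, 0.37982109, 0.00313314]), None)
```

View pics/w3.png

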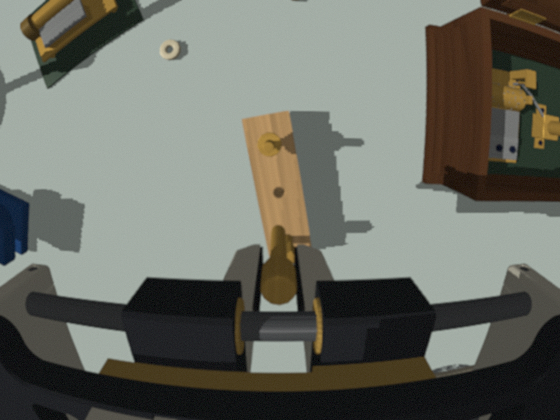

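The wrist view shows the plunger held upright, head at (278,285), and its hole empty at (278,192). Next I'll move it over the tube.

>>> {"method": "carry_out", "body": {
  "targets": [
    {"hand": 0, "x": 0.012, "y": 0.047, "z": 0.003, "ax": 0, "ay": 0, "az": 0},
    {"hand": 0, "x": 0.024, "y": 0.095, "z": 0.003, "ax": 0, "ay": 0, "az": 0},
    {"hand": 0, "x": 0.036, "y": 0.142, "z": 0.003, "ax": 0, "ay": 0, "az": 0},
    {"hand": 0, "x": 0.049, "y": 0.19, "z": 0.003, "ax": 0, "ay": 0, "az": 0},
    {"hand": 0, "x": 0.061, "y": 0.237, "z": 0.003, "ax": 0, "ay": 0, "az": 0},
    {"hand": 0, "x": 0.073, "y": 0.285, "z": 0.003, "ax": 0, "ay": 0, "az": 0},
    {"hand": 0, "x": 0.085, "y": 0.332, "z": 0.003, "ax": 0, "ay": 0, "az": 0},
    {"hand": 0, "x": 0.098, "y": 0.38, "z": 0.003, "ax": 0, "ay": 0, "az": 0}
  ]
}}

```text
t: 6.5
tool_pos: [0.5432, -0.0913, 0.3981]
orientation: [-3.141, 0.043, 0.003]
force: [0.9, 0.3, -1.1]
opening: 0.0173
gripper_force: 30.0
```

>>> {"method": "carry_out", "body": {
  "targets": [
    {"hand": 0, "x": 0, "y": 0, "z": 0.02, "ax": 0, "ay": 0, "az": 0},
    {"hand": 0, "x": 0, "y": 0, "z": 0.03, "ax": 0, "ay": 0, "az": 0},
    {"hand": 0, "x": 0, "y": 0, "z": 0.03, "ax": 0, "ay": 0, "az": 0}
  ]
}}

```text
t: 6.88
tool_pos: [0.5427, -0.0885, 0.3675]
orientation: [-3.14, 0.041, 0.006]
force: [-0.4, 0.5, -0.7]
opening: 0.0175
gripper_force: 30.0
```

```bash
python3 - <<'E'
from h import *
s=read_state(); print(s['t'],s['tool_pos'],R.from_rotvec(s['orientation']).as_matrix().round(4)[:,2])
im,d,W=cloud('wrist'); np.savez('w4.npz',W=W,d=d,im=im)
im2,d2,W2=cloud('side'); np.savez('s4.npz',W=W2,d=d2,im=im2)
c=cv2.resize(im[90:330,190:370],None,fx=2.2,fy=2.2,interpolation=cv2.INTER_CUBIC)
c2=cv2.resize(im2[130:290,230:340],(363,528),interpolation=cv2.INTER_CUBIC)
cv2.imwrite('pics/c4.png',np.hstack([c,c2]))
z=W[...,2]
m=(abs(z-.0850)<.0025)&(np.hypot(W[...,0]-.543,W[...,1]+.089)<.022)
q=W[m];print('mouth',len(q), q.mean(0) if len(q) else '', cv2.minEnclosingCircle(q[:,:2].astype(np.float32)) if len(q) else '')
for n,Wx in(('wrist',W),('side',W2)):
    for z0 in np.arange(.14,.24,.012):
        m=(abs(Wx[...,2]-z0)<.006)&(np.hypot(Wx[...,0]-.544,Wx[...,1]+.089)<.014);q=Wx[m]
        if len(q)>3:print(n,z0.round(3),len(q),q.mean(0).round(4),q.min(0).round(3),q.max(0).round(3))
E
```

```text
6.875 [ 0.54273656 -0.08849865  0.36750832] [-0.0038  0.0013 -1.    ]
mouth 336 [ 0.540657   -0.08909466  0.08444515] ((0.5411458015441895, -0.08899074047803879), 0.013116457499563694)
wrist 0.14 90 [ 0.5439 -0.0884  0.1403] [ 0.54  -0.093  0.134] [ 0.545 -0.083  0.146]
wrist 0.152 99 [ 0.5441 -0.0883  0.1525] [ 0.54  -0.093  0.146] [ 0.545 -0.083  0.158]
wrist 0.164 113 [ 0.5441 -0.0885  0.1643] [ 0.541 -0.093  0.158] [ 0.545 -0.083  0.17 ]
wrist 0.176 139 [ 0.5452 -0.0887  0.177 ] [ 0.538 -0.101  0.17 ] [ 0.551 -0.077  0.182]
wrist 0.188 194 [ 0.549  -0.0891  0.1894] [ 0.539 -0.101  0.182] [ 0.552 -0.077  0.194]
wrist 0.2 530 [ 0.5485 -0.0891  0.2004] [ 0.541 -0.101  0.194] [ 0.552 -0.077  0.206]
wrist 0.212 1340 [ 0.5441 -0.0886  0.213 ] [ 0.532 -0.101  0.206] [ 0.552 -0.077  0.218]
wrist 0.224 327 [ 0.548  -0.0901  0.224 ] [ 0.535 -0.101  0.218] [ 0.552 -0.077  0.23 ]
wrist 0.236 324 [ 0.5499 -0.0902  0.2363] [ 0.543 -0.101  0.23 ] [ 0.552 -0.077  0.242]
side 0.14 17 [ 0.542  -0.085   0.1401] [ 0.538 -0.089  0.134] [ 0.546 -0.081  0.146]
side 0.152 14 [ 0.5414 -0.0836  0.1532] [ 0.538 -0.088  0.147] [ 0.546 -0.08   0.158]
side 0.164 16 [ 0.5422 -0.0847  0.1632] [ 0.538 -0.088  0.159] [ 0.546 -0.079  0.169]
side 0.176 9 [ 0.5421 -0.0846  0.1727] [ 0.539 -0.088  0.17 ] [ 0.546 -0.082  0.176]
side 0.2 4 [ 0.5343 -0.0855  0.1993] [ 0.534 -0.088  0.196] [ 0.535 -0.083  0.202]
side 0.212 4 [ 0.5346 -0.0839  0.2118] [ 0.534 -0.087  0.21 ] [ 0.535 -0.08   0.214]
```

View pics/c4.png

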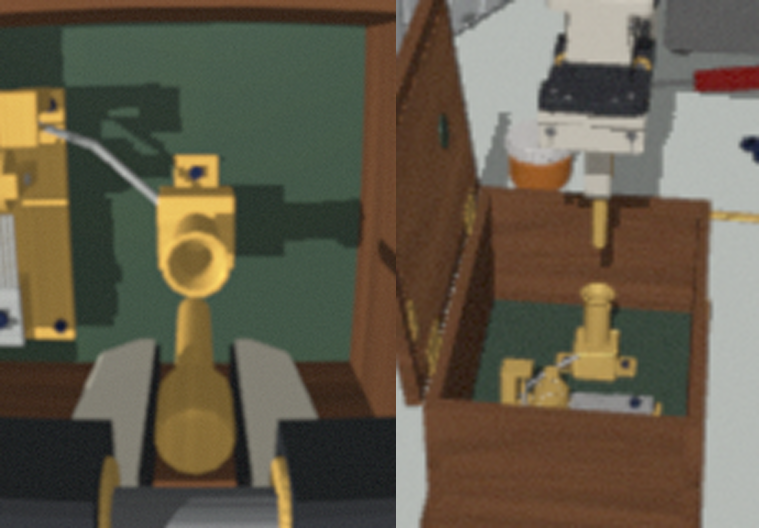

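In the crop, the shaft stands over the mouth (wrist view at (195,260), side view column 598 for both). The residual offset is about 1 mm, so I'll descend while watching the force.

>>> {"method": "carry_out", "body": {
  "targets": [
    {"hand": 0, "x": 0.001, "y": 0.001, "z": 0.015, "ax": 0, "ay": 0, "az": 0},
    {"hand": 0, "x": 0.001, "y": 0.001, "z": 0.03, "ax": 0, "ay": 0, "az": 0},
    {"hand": 0, "x": 0.001, "y": 0.001, "z": 0.04, "ax": 0, "ay": 0, "az": 0},
    {"hand": 0, "x": 0.001, "y": 0.001, "z": 0.048, "ax": 0, "ay": 0, "az": 0},
    {"hand": 0, "x": 0.001, "y": 0.001, "z": 0.054, "ax": 0, "ay": 0, "az": 0},
    {"hand": 0, "x": 0.001, "y": 0.001, "z": 0.056, "ax": 0, "ay": 0, "az": 0},
    {"hand": 0, "x": 0.001, "y": 0.001, "z": 0.056, "ax": 0, "ay": 0, "az": 0}
  ]
}}

```text
t: 7.85
tool_pos: [0.5445, -0.0908, 0.3139]
orientation: [-3.141, 0.043, -0.0]
force: [-0.6, -0.1, -1.1]
opening: 0.0176
gripper_force: 30.0
```

```bash
python3 - <<'E'
from h import *
s=read_state(); print(s['t'],s['tool_pos'],s['force'],s['wrist_torque'],s['opening'],R.from_rotvec(s['orientation']).as_matrix().round(4)[:,2])
E
```

```text
7.85 [ 0.54451071 -0.09082392  0.31386297] [-0.63732904 -0.12504635 -1.10862928] [0.13503844 0.116506   0.01951785] 0.01763225844406763 [ 1.e-04  1.e-04 -1.e+00]
```

>>> {"method": "carry_out", "body": {
  "targets": [
    {"hand": 0, "x": 0, "y": 0, "z": 0.004, "ax": 0, "ay": 0, "az": 0},
    {"hand": 0, "x": 0, "y": 0, "z": 0.008, "ax": 0, "ay": 0, "az": 0},
    {"hand": 0, "x": 0, "y": 0, "z": 0.012, "ax": 0, "ay": 0, "az": 0},
    {"hand": 0, "x": 0, "y": 0, "z": 0.012, "ax": 0, "ay": 0, "az": 0}
  ]
}}

```text
t: 8.35
tool_pos: [0.5442, -0.0907, 0.3009]
orientation: [-3.141, 0.043, 0.002]
force: [-0.0, 0.8, -2.7]
opening: 0.0172
gripper_force: 30.0
```

```bash
python3 - <<'E'
from h import *
s=read_state(); print(s['t'],s['tool_pos'],s['force'],s['wrist_torque'],s['opening'],R.from_rotvec(s['orientation']).as_matrix().round(4)[:,2])
E
```

```text
8.35 [ 0.54420185 -0.09071023  0.30088894] [-0.00948385  0.84944717 -2.72632663] [0.38363503 0.24504222 0.0423355 ] 0.017224506641936196 [-1.2e-03  3.0e-04 -1.0e+00]
```

>>> {"method": "carry_out", "body": {
  "targets": [
    {"hand": 0, "x": -0.0007, "y": -0.001, "z": 0, "ax": 0, "ay": 0, "az": 0},
    {"hand": 0, "x": -0.0007, "y": -0.001, "z": 0.004, "ax": 0, "ay": 0, "az": 0},
    {"hand": 0, "x": -0.0007, "y": -0.001, "z": 0.008, "ax": 0, "ay": 0, "az": 0},
    {"hand": 0, "x": -0.0007, "y": -0.001, "z": 0.012, "ax": 0, "ay": 0, "az": 0},
    {"hand": 0, "x": -0.0007, "y": -0.001, "z": 0.016, "ax": 0, "ay": 0, "az": 0},
    {"hand": 0, "x": -0.0007, "y": -0.001, "z": 0.019, "ax": 0, "ay": 0, "az": 0},
    {"hand": 0, "x": -0.0007, "y": -0.001, "z": 0.019, "ax": 0, "ay": 0, "az": 0}
  ]
}}

```text
t: 9.22
tool_pos: [0.5437, -0.0898, 0.2824]
orientation: [-3.141, 0.043, 0.001]
force: [-0.3, 0.7, -1.2]
opening: 0.0175
gripper_force: 30.0
```

```bash
python3 - <<'E'
from h import *
s=read_state(); print(s['t'],s['tool_pos'],s['force'],s['wrist_torque'],s['opening'],R.from_rotvec(s['orientation']).as_matrix().round(4)[:,2])
E
```

```text
9.225 [ 0.54369569 -0.08977934  0.28236517] [-0.31039277  0.72753037 -1.16173117] [ 0.06596747 -0.01859891  0.05241241] 0.017505207868592464 [-5.e-04  2.e-04 -1.e+00]
```

>>> {"method": "carry_out", "body": {
  "targets": [
    {"hand": 0, "x": 0, "y": 0, "z": 0.002, "ax": 0, "ay": 0, "az": 0},
    {"hand": 0, "x": 0, "y": 0, "z": 0.004, "ax": 0, "ay": 0, "az": 0},
    {"hand": 0, "x": 0, "y": 0, "z": 0.0045, "ax": 0, "ay": 0, "az": 0},
    {"hand": 0, "x": 0, "y": 0, "z": 0.0045, "ax": 0, "ay": 0, "az": 0}
  ]
}}

```text
t: 9.72
tool_pos: [0.5438, -0.0898, 0.2782]
orientation: [-3.141, 0.043, 0.0]
force: [0.2, 0.3, 0.0]
opening: 0.0169
gripper_force: 30.0
```

Force has gone from -1 to 0 N, so it is touching the floor or just about to. I'll go down 1 mm more and then open.

>>> {"method": "carry_out", "body": {
  "targets": [
    {"hand": 0, "x": 0, "y": 0, "z": 0.001, "ax": 0, "ay": 0, "az": 0},
    {"hand": 0, "x": 0, "y": 0, "z": 0.001, "ax": 0, "ay": 0, "az": 0}
  ]
}}

```text
t: 9.98
tool_pos: [0.544, -0.0898, 0.2777]
orientation: [3.141, -0.043, 0.001]
force: [0.1, -0.4, 2.1]
opening: 0.0175
gripper_force: 30.0
```

>>> {"method": "carry_out", "body": {
  "targets": [
    {"hand": 60, "x": 0, "y": 0, "z": 0, "ax": 0, "ay": 0, "az": 0},
    {"hand": 60, "x": 0, "y": 0, "z": 0, "ax": 0, "ay": 0, "az": 0},
    {"hand": 60, "x": 0, "y": 0, "z": 0, "ax": 0, "ay": 0, "az": 0},
    {"hand": 60, "x": 0, "y": 0, "z": 0, "ax": 0, "ay": 0, "az": 0}
  ]
}}

```text
t: 10.48
tool_pos: [0.5438, -0.0898, 0.2772]
orientation: [-3.141, 0.043, 0.0]
force: [0.2, 1.0, 0.5]
opening: 0.0521
gripper_force: 0.0
```

```bash
python3 - <<'E'
from h import *
s=read_state(); print(s['t'],s['tool_pos'],s['force'],s['opening'])
im,d,W=cloud('wrist')
m=(np.hypot(W[...,0]-.543,W[...,1]+.089)<.015)&(W[...,2]>.1)&(W[...,2]<.15)
q=W[m]; print(len(q),np.percentile(q,[5,50,95],axis=0).round(4)); print('top',np.median(q[q[:,2]>np.percentile(q[:,2],60)],0))
E
```

```text
10.475 [ 0.54377998 -0.08977071  0.27715475] [0.23895346 1.0429882  0.53149568] 0.052129992167973226
1511 [[ 0.5373 -0.0966  0.1054]
 [ 0.5472 -0.0895  0.1236]
 [ 0.5513 -0.0822  0.1253]]
top [ 0.54322394 -0.08929936  0.12470961]
```

The head's top is at 0.125 m, so the plunger is fully home and released. Next I'll lift clear and turn for the lid.

>>> {"method": "carry_out", "body": {
  "targets": [
    {"hand": 60, "x": 0, "y": 0, "z": -0.02, "ax": 0, "ay": 0, "az": 0},
    {"hand": 60, "x": 0, "y": 0, "z": -0.05, "ax": 0, "ay": 0, "az": 0},
    {"hand": 60, "x": 0, "y": 0, "z": -0.1, "ax": 0, "ay": 0, "az": 0},
    {"hand": 100, "x": 0, "y": 0, "z": -0.15, "ax": 0, "ay": 0, "az": 0},
    {"hand": 100, "x": 0, "y": 0, "z": -0.2, "ax": 0, "ay": 0, "az": 0},
    {"hand": 100, "x": 0, "y": 0, "z": -0.25, "ax": 0, "ay": 0, "az": 0},
    {"hand": 100, "x": 0, "y": 0, "z": -0.25, "ax": 0, "ay": 0, "az": -0.15},
    {"hand": 100, "x": 0, "y": 0, "z": -0.25, "ax": 0, "ay": 0, "az": -0.3}
  ]
}}

```text
t: 11.52
tool_pos: [0.5435, -0.0897, 0.5303]
orientation: [3.11, 0.435, 0.005]
force: [-0.6, 0.4, 0.1]
opening: 0.0927
gripper_force: 0.0
```

>>> {"method": "carry_out", "body": {
  "targets": [
    {"hand": 100, "x": 0, "y": 0, "z": 0, "ax": 0, "ay": 0, "az": -0.18},
    {"hand": 100, "x": 0, "y": 0, "z": 0, "ax": 0, "ay": 0, "az": -0.36},
    {"hand": 100, "x": 0, "y": 0, "z": 0, "ax": 0, "ay": 0, "az": -0.54},
    {"hand": 100, "x": 0, "y": 0, "z": 0, "ax": 0, "ay": 0, "az": -0.72},
    {"hand": 100, "x": 0, "y": 0, "z": 0, "ax": 0, "ay": 0, "az": -0.9},
    {"hand": 100, "x": 0, "y": 0, "z": 0, "ax": 0, "ay": 0, "az": -1.08},
    {"hand": 100, "x": 0, "y": 0, "z": 0, "ax": 0, "ay": 0, "az": -1.27},
    {"hand": 100, "x": 0, "y": 0, "z": 0, "ax": 0, "ay": 0, "az": -1.27}
  ]
}}

```text
t: 12.52
tool_pos: [0.5435, -0.0897, 0.5287]
orientation: [2.252, 2.188, 0.001]
force: [0.7, -0.0, -0.8]
opening: 0.0933
gripper_force: 0.0
```

```bash
cat >> h.py <<'E'
def hinge(theta,H=np.array([.649,-.042,.12]),yaw=np.radians(-1.4),back=0.,grip=.178):
    "TCP pose to hold the lid at theta, backed off by `back` along the lid"
    c,s=np.cos(yaw),np.sin(yaw); X=np.array([c,s,0]); Y=np.array([-s,c,0]); Z=np.array([0,0,1.])
    d=-np.cos(theta)*X+np.sin(theta)*Z; n=np.sin(theta)*X+np.cos(theta)*Z
    return H+(grip+.167+back)*d+.006*n, R.from_matrix(np.stack([Y,n,-d],1)).as_rotvec()
E
python3 - <<'E'
from h import *
s=read_state(); print(s['t'],s['tool_pos'],R.from_rotvec(s['orientation']).as_matrix().round(3).tolist(),s['q'].round(2))
for n in('scene','side'):
    im,d,W=cloud(n); z=W[...,2]
    m=(z>.15)&(z<.29)&(W[...,0]>.62)&(W[...,0]<.72)&(W[...,1]>-.19)&(W[...,1]<.1); q=W[m]
    for _ in range(4):
        c=q.mean(0); nn=np.linalg.svd(q-c,full_matrices=False)[2][2]; q=q[abs((q-c)@nn)<.005]
    nn*=np.sign(nn[0]); print('lid',c,nn,np.degrees(np.arctan2(nn[0],nn[2])))
print(hinge(1.7),rel(*hinge(1.7,back=.07)))
E
```

```text
12.525 [ 0.54352876 -0.0897033   0.52874861] [[0.029, 1.0, 0.001], [1.0, -0.029, -0.0], [-0.0, 0.002, -1.0]] [-0.26 -0.02  1.42 -0.    1.74 -0.23]
lid [ 0.67290718 -0.0513158   0.22324317] [ 0.99157769 -0.02285394 -0.12748092] 97.32597231597227
lid [ 0.66206088 -0.01716685  0.22277481] [ 0.99133324 -0.02496654 -0.12897707] 97.41280876020674
(array([ 0.69938629, -0.04323141,  0.46135129]), array([-2.18003329, -2.12740538,  0.1376258 ])) (array([ 0.05159588,  0.16319472, -0.00232783]), array([ 0.13034772, -0.00025432, -0.00799154]))
```

>>> {"method": "carry_out", "body": {
  "targets": [
    {"hand": 100, "x": 0.013, "y": 0.04, "z": -0.012, "ax": 0.03, "ay": 0, "az": -0.004},
    {"hand": 100, "x": 0.026, "y": 0.08, "z": -0.012, "ax": 0.065, "ay": 0, "az": -0.008},
    {"hand": 100, "x": 0.039, "y": 0.12, "z": -0.012, "ax": 0.1, "ay": 0, "az": -0.008},
    {"hand": 100, "x": 0.052, "y": 0.163, "z": -0.012, "ax": 0.13, "ay": 0, "az": -0.008},
    {"hand": 100, "x": 0.052, "y": 0.163, "z": -0.012, "ax": 0.13, "ay": 0, "az": -0.008},
    {"hand": 100, "x": 0.052, "y": 0.163, "z": -0.012, "ax": 0.13, "ay": 0, "az": -0.008}
  ]
}}

```text
t: 13.38
tool_pos: [0.7081, -0.0425, 0.5389]
orientation: [-2.177, -2.129, 0.139]
force: [-0.4, -0.1, 0.4]
opening: 0.0928
gripper_force: 0.0
```

```bash
python3 - <<'E'
from h import *
s=read_state(); print(s['t'],s['tool_pos'],s['q'].round(2)); print(rel(*hinge(1.7)))
im,d,W=cloud('side'); im2,_,W2=cloud('wrist')
c=cv2.resize(im[20:260,180:400],None,fx=2,fy=2); cv2.imwrite('pics/c5.png',np.hstack([c,cv2.resize(im2,(355,480))]))
E
```

```text
13.375 [ 0.70808504 -0.0424899   0.53894601] [-0.13  0.52  0.78 -0.01  1.97 -0.11]
(array([-0.00094655,  0.00149908,  0.07806417]), array([-0.00140295,  0.00013984,  0.00252116]))
```

View pics/c5.png

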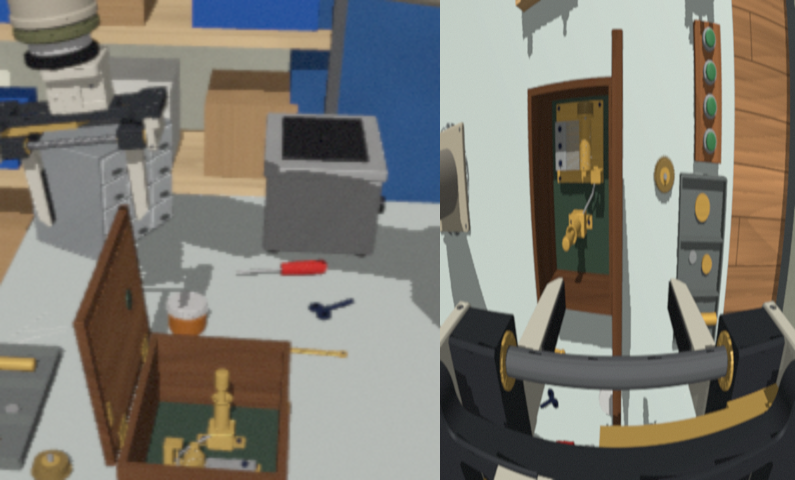

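The lid's edge sits centred between the open fingers (right view, column 617), and the plunger is seated in the tube. I'll descend along the lid.

>>> {"method": "carry_out", "body": {
  "targets": [
    {"hand": 100, "x": -0.001, "y": 0.001, "z": 0.02, "ax": 0, "ay": 0, "az": 0},
    {"hand": 100, "x": -0.001, "y": 0.001, "z": 0.04, "ax": 0, "ay": 0, "az": 0},
    {"hand": 100, "x": -0.001, "y": 0.001, "z": 0.058, "ax": 0, "ay": 0, "az": 0},
    {"hand": 100, "x": -0.001, "y": 0.001, "z": 0.07, "ax": 0, "ay": 0, "az": 0},
    {"hand": 100, "x": -0.001, "y": 0.001, "z": 0.078, "ax": 0, "ay": 0, "az": 0},
    {"hand": 100, "x": -0.001, "y": 0.001, "z": 0.078, "ax": 0, "ay": 0, "az": 0},
    {"hand": 100, "x": -0.001, "y": 0.001, "z": 0.078, "ax": 0, "ay": 0, "az": 0}
  ]
}}

```text
t: 14.35
tool_pos: [0.6991, -0.0432, 0.4627]
orientation: [-2.176, -2.132, 0.137]
force: [-0.1, 0.1, 0.6]
opening: 0.0929
gripper_force: 0.0
```

```bash
python3 - <<'E'
from h import *
s=read_state(); print(s['t'],s['tool_pos'],s['force']); print(rel(*hinge(1.7)))
E
```

```text
14.35 [ 0.69909792 -0.0431858   0.46271682] [-0.09327507  0.08076836  0.63654843]
(array([-4.03154165e-05,  4.62126442e-04,  1.31709036e-03]), array([0.00047981, 0.00018286, 0.00432577]))
```

>>> {"method": "carry_out", "body": {
  "newtons": 8,
  "targets": [
    {"hand": 0, "x": 0, "y": 0, "z": 0.001, "ax": 0, "ay": 0, "az": 0},
    {"hand": 0, "x": 0, "y": 0, "z": 0.001, "ax": 0, "ay": 0, "az": 0},
    {"hand": 0, "x": 0, "y": 0, "z": 0.001, "ax": 0, "ay": 0, "az": 0},
    {"hand": 0, "x": 0, "y": 0, "z": 0.001, "ax": 0, "ay": 0, "az": 0},
    {"hand": 0, "x": 0, "y": 0, "z": 0.001, "ax": 0, "ay": 0, "az": 0},
    {"hand": 0, "x": 0, "y": 0, "z": 0.001, "ax": 0, "ay": 0, "az": 0},
    {"hand": 0, "x": 0, "y": 0, "z": 0.001, "ax": 0, "ay": 0, "az": 0},
    {"hand": 0, "x": 0, "y": 0, "z": 0.001, "ax": 0, "ay": 0, "az": 0}
  ]
}}

```text
t: 15.35
tool_pos: [0.6989, -0.0431, 0.4608]
orientation: [-2.175, -2.132, 0.138]
force: [0.9, 0.9, 0.0]
opening: 0.0175
gripper_force: 0.0
```

>>> {"method": "carry_out", "body": {
  "newtons": 40,
  "targets": [
    {"hand": 0, "x": 0, "y": 0, "z": 0, "ax": 0, "ay": 0, "az": 0},
    {"hand": 0, "x": 0, "y": 0, "z": 0, "ax": 0, "ay": 0, "az": 0}
  ]
}}

```text
t: 15.6
tool_pos: [0.6984, -0.0431, 0.4609]
orientation: [-2.174, -2.13, 0.14]
force: [-6.5, 0.5, 0.7]
opening: 0.012
gripper_force: 40.0
```

```bash
python3 - <<'E'
from h import *
s=read_state(); print(s['t'],s['tool_pos'],s['force'],s['wrist_torque'],s['opening'],s['gripper_force'])
# rows rotating about the hinge from the present pose
p0,r0=hinge(1.7); T=R.from_rotvec(r0)
for th in (1.66,1.62,1.58,1.54,1.5,1.46,1.42,1.38,1.34,1.3,1.26,1.22):
    p,r=hinge(th); print(th,T.inv().apply(p-p0).round(4),(T.inv()*R.from_rotvec(r)).as_rotvec().round(3))
E
```

```text
15.6 [ 0.69835695 -0.04313884  0.46085966] [-6.53450213  0.46941875  0.72356576] [-0.05906191  0.63733374 -0.02245214] 0.011999632912350714 39.9972277879715
1.66 [ 0.     -0.0138  0.    ] [-0.04  0.    0.  ]
1.62 [-0.     -0.0276  0.0006] [-0.08  0.   -0.  ]
1.58 [ 0.     -0.0413  0.0018] [-0.12  0.    0.  ]
1.54 [ 0.     -0.055   0.0035] [-0.16  0.    0.  ]
1.5 [-0.     -0.0687  0.0057] [-0.2  0.  -0. ]
1.46 [ 0.     -0.0822  0.0085] [-0.24  0.   -0.  ]
1.42 [ 0.     -0.0956  0.0118] [-0.28 -0.    0.  ]
1.38 [ 0.     -0.1088  0.0156] [-0.32  0.    0.  ]
1.34 [-0.     -0.1219  0.02  ] [-0.36 -0.    0.  ]
1.3 [ 0.     -0.1348  0.0249] [-0.4 -0.   0. ]
1.26 [ 0.     -0.1475  0.0303] [-0.44  0.   -0.  ]
1.22 [ 0.     -0.16    0.0362] [-0.48 -0.    0.  ]
```

>>> {"method": "carry_out", "body": {
  "targets": [
    {"hand": 0, "x": 0, "y": -0.0069, "z": 0, "ax": -0.02, "ay": 0, "az": 0},
    {"hand": 0, "x": 0, "y": -0.0138, "z": 0, "ax": -0.04, "ay": 0, "az": 0},
    {"hand": 0, "x": 0, "y": -0.0276, "z": 0.0006, "ax": -0.08, "ay": 0, "az": 0},
    {"hand": 0, "x": 0, "y": -0.0413, "z": 0.0018, "ax": -0.12, "ay": 0, "az": 0},
    {"hand": 0, "x": 0, "y": -0.055, "z": 0.0035, "ax": -0.16, "ay": 0, "az": 0},
    {"hand": 0, "x": 0, "y": -0.055, "z": 0.0035, "ax": -0.16, "ay": 0, "az": 0}
  ]
}}

```text
t: 16.35
tool_pos: [0.6432, -0.042, 0.4646]
orientation: [2.229, 2.184, 0.033]
force: [-0.3, 0.7, -0.8]
opening: 0.0121
gripper_force: 40.0
```

```bash
python3 - <<'E'
from h import *
s=read_state(); print(s['t'],s['tool_pos'],s['force'],s['wrist_torque'],s['opening'],s['gripper_force']); print(rel(*hinge(1.54)))
p0,r0=hinge(1.54); T=R.from_rotvec(r0)
for th in np.arange(1.5,1.21,-.04):
    p,r=hinge(th); print(th.round(2),T.inv().apply(p-p0).round(4),(T.inv()*R.from_rotvec(r)).as_rotvec().round(3))
E
```

```text
16.35 [ 0.64318478 -0.04200194  0.46458426] [-0.27485602  0.71595551 -0.81703506] [-0.05131661  0.10693559 -0.10227113] 0.01209661188066276 39.999656081199646
(array([ 0.00013921,  0.00120067, -0.00040109]), array([-0.00088016, -0.00067532,  0.0042352 ]))
1.5 [-0.     -0.0138  0.    ] [-0.04 -0.   -0.  ]
1.46 [-0.     -0.0276  0.0006] [-0.08 -0.   -0.  ]
1.42 [ 0.     -0.0413  0.0018] [-0.12 -0.    0.  ]
1.38 [-0.     -0.055   0.0035] [-0.16  0.    0.  ]
1.34 [-0.     -0.0687  0.0057] [-0.2 -0.  -0. ]
1.3 [-0.     -0.0822  0.0085] [-0.24 -0.   -0.  ]
1.26 [-0.     -0.0956  0.0118] [-0.28 -0.   -0.  ]
1.22 [-0.     -0.1088  0.0156] [-0.32 -0.   -0.  ]
```

Forces are near zero, so the arc is right. I'll continue.

>>> {"method": "carry_out", "body": {
  "targets": [
    {"hand": 0, "x": 0, "y": -0.0138, "z": 0, "ax": -0.04, "ay": 0, "az": 0},
    {"hand": 0, "x": 0, "y": -0.0276, "z": 0.0006, "ax": -0.08, "ay": 0, "az": 0},
    {"hand": 0, "x": 0, "y": -0.0413, "z": 0.0018, "ax": -0.12, "ay": 0, "az": 0},
    {"hand": 0, "x": 0, "y": -0.055, "z": 0.0035, "ax": -0.16, "ay": 0, "az": 0},
    {"hand": 0, "x": 0, "y": -0.0687, "z": 0.0057, "ax": -0.2, "ay": 0, "az": 0},
    {"hand": 0, "x": 0, "y": -0.0822, "z": 0.0085, "ax": -0.24, "ay": 0, "az": 0},
    {"hand": 0, "x": 0, "y": -0.0822, "z": 0.0085, "ax": -0.24, "ay": 0, "az": 0},
    {"hand": 0, "x": 0, "y": -0.0822, "z": 0.0085, "ax": -0.24, "ay": 0, "az": 0}
  ]
}}

```text
t: 17.35
tool_pos: [0.5623, -0.0403, 0.4538]
orientation: [2.098, 2.056, 0.279]
force: [-3.1, 1.7, 3.3]
opening: 0.0119
gripper_force: 40.0
```

```bash
cat >> h.py <<'E'
def lidfit():
    Y=np.array([.0244,.9997,0])
    for n in('scene','side'):
        im,d,W=cloud(n); v=W-np.array([.649,-.042,.12]); x=v[...,0]; z=v[...,2]
        r=np.hypot(x,z); a=np.arctan2(z,-x)
        m=(r>.03)&(r<.15)&(a>1.05)&(a<1.6)&(v[...,1]>-.135)&(v[...,1]<.13); q=W[m]
        for _ in range(6):
            c=np.median(q,0); nn=np.linalg.svd(q-q.mean(0),full_matrices=False)[2][2]; q=q[abs((q-c)@nn)<.006]
        nn*=np.sign(nn[0]); print(n,'lid',len(q),nn.round(3),'deg',np.degrees(np.arctan2(nn[0],nn[2])).round(2),'hinge offset',((np.array([.649,-.042,.12])-c)@nn).round(4))
        cv2.imwrite(f'pics/last_{n}.png',im)
E
python3 - <<'E'
from h import *
s=read_state(); print(s['t'],s['tool_pos'],s['force'],s['wrist_torque'],s['opening'],s['gripper_force']); print(rel(*hinge(1.3))); print(rel(*hinge(1.22)))
lidfit()
E
```

```text
17.35 [ 0.56234725 -0.04031768  0.45383113] [-3.14565     1.71583033  3.28283316] [0.14557062 1.02850686 0.02809221] 0.011907100377223036 40.01101613044739
(array([ 0.00043471,  0.00021171, -0.00015028]), array([-0.00205499, -0.00197277,  0.004152  ]))
(array([ 0.00054798, -0.02737648,  0.00053045]), array([-0.08205485, -0.00213783,  0.00407093]))
scene lid 3057 [ 0.966 -0.021  0.257] deg 75.09 hinge offset -0.0105
side lid 33 [ 0.965 -0.019  0.262] deg 74.79 hinge offset -0.0115
```

>>> {"method": "carry_out", "body": {
  "targets": [
    {"hand": 0, "x": 0, "y": -0.014, "z": 0.0003, "ax": -0.041, "ay": 0, "az": 0},
    {"hand": 0, "x": 0, "y": -0.029, "z": 0.0012, "ax": -0.085, "ay": 0, "az": 0},
    {"hand": 0, "x": 0, "y": -0.029, "z": 0.0012, "ax": -0.085, "ay": 0, "az": 0},
    {"hand": 0, "x": 0, "y": -0.029, "z": 0.0012, "ax": -0.085, "ay": 0, "az": 0},
    {"hand": 0, "x": 0, "y": -0.029, "z": 0.0012, "ax": -0.085, "ay": 0, "az": 0}
  ]
}}

```text
t: 18.08
tool_pos: [0.5346, -0.0397, 0.4454]
orientation: [2.047, 2.007, 0.36]
force: [-6.9, 2.2, 6.9]
opening: 0.0117
gripper_force: 40.0
```

```bash
python3 - <<'E'
from h import *
s=read_state(); print(s['t'],s['tool_pos'],s['force'],s['wrist_torque'],s['opening'],s['gripper_force']); print(rel(*hinge(np.radians(70)))) 
lidfit()
a=cv2.imread('pics/last_scene.png')[90:290,180:400]; b=cv2.imread('pics/last_side.png')[100:400,180:400]
cv2.imwrite('pics/end.png',np.hstack([cv2.resize(a,(440,400)),cv2.resize(b,(293,400))]))
E
```

```text
18.075 [ 0.53460267 -0.03970786  0.44542842] [-6.88548542  2.17834394  6.89183638] [0.24843115 1.62970235 0.08025433] 0.011688807506589799 40.044313073158264
(array([ 4.94287969e-04,  2.21820099e-03, -5.06933672e-05]), array([ 0.00533319, -0.00226724,  0.0042245 ]))
scene lid 3388 [ 0.94  -0.019  0.339] deg 70.16 hinge offset -0.0106
side lid 289 [ 0.94  -0.02   0.341] deg 70.03 hinge offset -0.0119
```

View pics/end.png

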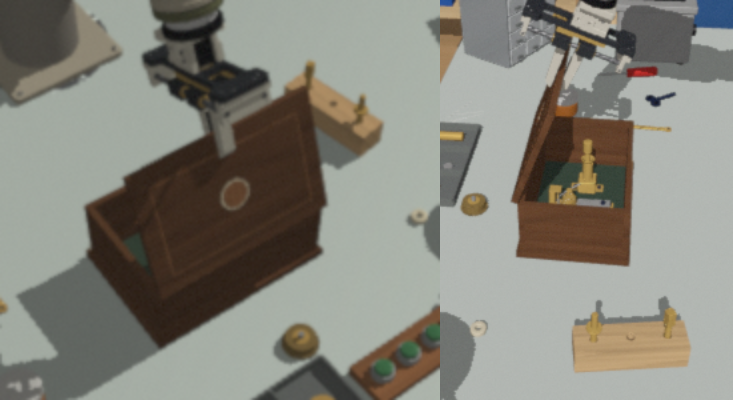

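Both cameras put the lid at about 70.1°, held between the pads. The plunger is home, and the arbor and spindle are still in the block. I'll hold briefly to check it is steady, then hand in.

>>> {"method": "carry_out", "body": {
  "targets": [
    {"hand": 0, "x": 0, "y": 0, "z": 0, "ax": 0, "ay": 0, "az": 0},
    {"hand": 0, "x": 0, "y": 0, "z": 0, "ax": 0, "ay": 0, "az": 0},
    {"hand": 0, "x": 0, "y": 0, "z": 0, "ax": 0, "ay": 0, "az": 0},
    {"hand": 0, "x": 0, "y": 0, "z": 0, "ax": 0, "ay": 0, "az": 0}
  ]
}}

```text
t: 18.68
tool_pos: [0.5347, -0.0397, 0.4455]
orientation: [2.047, 2.007, 0.36]
force: [-8.1, 1.9, 8.4]
opening: 0.0119
gripper_force: 40.0
```

```bash
python3 - <<'E'
from h import *
s=read_state(); print(s['tool_pos'],s['force'],s['gripper_force']); lidfit()
print(robot.close_job())
E
```

```text
[ 0.53466762 -0.03971896  0.44546757] [-8.12600202  1.92992774  8.3787053 ] 40.04705786705017
scene lid 3419 [ 0.941 -0.02   0.338] deg 70.22 hinge offset -0.011
side lid 290 [ 0.94  -0.02   0.341] deg 70.03 hinge offset -0.0115
the job is handed in; nothing more can be done
None
```

The plunger is fully down in the guide tube and released, and the gripper is holding the lid steady at about 70° open (cameras read 70.0–70.2°); I handed the job in at about 19 s of the 51 s allowed.

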